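# Post a wood offcut into the sprung-flap waste bin

### The arm

A 7-joint arm with a two-finger parallel gripper is mounted at the origin on a cart in front of the work surface, level with it; the furniture and walls round the work are solid. World frame = base frame: x ahead of the robot, y to its left, z up, the work surface at z = 0. Lengths are in m, angles in rad, forces in N, time in s.
With the tool pointing down it reaches from about 0.35 to 0.9 m from the base axis. Payload 8.1 kg.
Tool frame: the origin (TCP) lies between the finger pads; the fingertips stand 22 mm ahead of it and the grasp point (between the pads) lies 3 mm ahead of it; z points along the fingers, y is the line along which they close (so a half turn about z gives the same grasp; the last joint's range is limited). The gripper opens to 85 mm and grips with 20 to 120 N. Pads are 22 mm wide; open, the fingers measure 114 mm over their backs; the gripper's body (76 mm by 85 mm) begins 54 mm behind the grasp point. The pads swing forward as they close: fully open they stand 13 mm farther back than shut.
Start: joints at [-1.258, 0.434, 0.025, 1.573, -0.012, 1.134, -0.075], TCP at [0.252, 0.572, 0.253] pointing down, gripper open.
Joint ranges: [-2.62, 2.62], [-0.44, 2.09], [-1.27, 1.32], [0.08, 2.57], [-1.32, 4.46], [0.12, 2], [-2.74, 2.74]. Speed limits (rad/s): [2.22, 2.22, 3.01, 3.01, 3.14, 3.14, 3.14].

### API

Orientations are given as a unit quaternion [w, x, y, z].
In Python, from station import bot gives the robot as it stands. The module is installed in compiled form; this text tells all that it offers.
- The arm moves only by the shell command python3 -m pendant 'ROWS'. ROWS is text: rows parted by semicolons, each of 5 numbers parted by spaces: the shift along the tool's x, y, z in cm, then the turn about the tool's z in rad, then the closure, from 0 (fully open) to 1 (shut). A call has 1 to 8 rows; each row shifts and turns the commanded pose from where the row before left it, along the tool's axes as they then stand; what a row does not reach is not made up. A row lasts 1/12 s, in which the tool goes at most 41.7 mm and 7.16 degrees, less where a joint would pass 70% of its speed; a pose out of reach is approached as far as the arm can. A call is refused whole if a number of a shift passes 4.17 or a number of a turn 0.125, either way. A call with a gripper value outside its range is refused whole. The fingers move at their own pace and stop on an object; the grip force is fixed at half the most. Time passes only in rows, so rows that do not move let the fingers close. It gives the time, the measured TCP pose, the force, the opening and the grip force at its end, in the units of the state.
- bot.sense(): the state, without advancing time (a new reading comes with each control period).
- bot.capture(name): name is "scene" or "side" or "wrist"; returns a dict with "pixels" (420x560x3 uint8, red, green, blue), "mtx" (3x3 intrinsics, pixels), "k1" (the pictures are not rectified: a ray, as slopes to the right and down, at radius r is drawn at 1 + k1 r^2 times it, then the intrinsics apply), "origin" and "orientation" of the camera in the world. Camera axes: x right, y down, z forward; pixel columns grow to the right and rows downward; lengths in m; the calibration is good to about 2 mm. A picture is of the moment at which its call begins. There is no depth.
- bot.close_job(): hands the job in; it is judged then, once.
The state is a dict: "time_s": time; "qpos": joint angles; "dq": joint speeds; "joint_torque": joint torques, N m; "position": TCP position; "eef_rot": TCP orientation; "force": force on the tool from outside, world axes, zero at the start; "wrist_torque": the same for the moment, N m; "opening": finger opening in m; "gripper_force": force on a finger pad.
Only numpy, scipy, OpenCV 4.12 (cv2) and the standard library are available. Lean on these libraries where they do the work, as an engineer would, in place of code of your own. Each camera call takes 0.05 s, during which the arm holds its last target. There are 200 camera calls.

### The job

Press the black-topped paddle of the offcut bin down with one fingertip so that its green self-closing flap swings up, and keep it held open while the other fingertip pushes the wooden offcut lying on the bin's deck along the lane and in through the mouth. Keep the paddle down until the offcut has dropped inside, then let go, so that the flap closes by itself. Push the offcut only, never lift it, and leave the screwdriver, stick, eraser and tin alone.

Things in the scene. Friction and masses are not known exactly. Their poses are not given: they have to be found in the camera images.
- bin: Fixed plywood bin with grey deck, 240 (x) x 180 (y) x 75 (z) mm, turned up to 19 degrees either way. Origin: centre of its underside; +x from deck to mouth, +y from lane to paddle, z up; coordinates below are in this frame. Deck at z = 75 mm. The lane runs along x at y = -32 mm, from x = -110 to 10 mm, between guide strips 5 mm high (inner faces at y = -56 and -8 mm). Hollow inside, floor at z = 6 mm.
- mouth_edge (a point): Point on the deck at the near edge of the mouth, mid-lane (bin x = 10, y = -32, z = 75 mm). The mouth is a hole in the deck, x = 10 to 106, y = -56 to -8 mm. The offcut tips in by itself once its middle is well (10 to 20 mm) past this edge.
- flap (a joint): Turn of green flap and paddle, one part on a common axle, rad: 0 = shut (flap level over the mouth, paddle rising outward at 41 degrees), 0.72 = fully open, at the stop (paddle level, flap raised 41 degrees). A spring shuts it; pressing mid-paddle takes about 3 N at first, 4 to 5 N when open. Above 0.65 the offcut passes under freely.
- flap_axle (a point): Middle of the 8 mm steel axle, which runs along bin x at y = 26, z = 85 mm, between bearing blocks up to z = 92 mm. On its -y side the flap covers the mouth (x = 14 to 110, y = 26 to -62 mm); its front lip reaches z = 88 mm and stops the offcut while shut. Open, the flap's outer edge stands at about z = 146 mm. On its +y side is the paddle.
- paddle_mid (a point): Middle of the paddle's black upper face, 34 mm from the axle; moves with it. The paddle is 110 mm long (bin x = -110 to 0) and reaches 6 to 64 mm from the axle. Shut, its outer edge is at bin y = 74, z = 127 mm; fully pressed its face is level at z = 88 mm (13 mm above the deck), y = 32 to 90 mm; a finger can slide along it in x while pressing.
- waste_piece: Loose pale wooden offcut, 28 (x) x 62 (y) x 28 (z) mm, 20 to 40 g; origin: centre of its underside. It lies on the deck in the lane with its length (own y axis) roughly along the lane (bin x).
- screwdriver: Bystander: loose screwdriver with red handle, 198 mm long, lying on the bench to the right of the bin, left of the tall drill press (keep the arm clear of the press).
- calendar_stick: Bystander: loose wooden stick 104 x 13 x 23 mm on the bench to the left of the bin.
- eraser: Bystander: loose blue and white eraser 42 x 20 x 13 mm at the back left.
- screw_tin: Bystander: loose green tin can, 57 mm wide, 72 mm high, standing at the back of the bench, left of the middle.
There are look-alikes about, which are no part of the job. What is meant by the waste_piece is not purple, and is the smaller of those in its own colour.

How it is judged:
On the way, in this order (a step that is already met when the one before it is completed fails the run):
1. the flap is held open (over 0.5 rad) while the offcut still lies on the deck (value of joint flap above 0.5 rad and z of waste_piece in the frame of bin above 0.07 m and x of waste_piece in the frame of bin below 0.012 m), for 0.2 s.
2. the offcut has dropped into the bin while the flap is still held open (over 0.3 rad) (z of waste_piece in the frame of bin below 0.05 m and x of waste_piece in the frame of bin between -0.111 and 0.111 m and y of waste_piece in the frame of bin between -0.081 and 0.081 m and value of joint flap above 0.3 rad), for 0.1 s.
At the end, for the whole second after the job is handed in: The offcut lies at rest inside the bin (its origin less than 50 mm above the bin's underside and between the walls) and the flap is shut (joint below 0.06 rad) (z of waste_piece in the frame of bin below 0.05 m and x of waste_piece in the frame of bin between -0.111 and 0.111 m and y of waste_piece in the frame of bin between -0.081 and 0.081 m and value of joint flap below 0.06 rad and linear speed of waste_piece below 0.03 m/s); the robot touches nothing.
It fails at once if the offcut is lifted more than 25 mm off the deck (z of waste_piece in the frame of bin above 0.1 m).
It fails at once if the screwdriver is moved more than 30 mm (distance of screwdriver from where it was at the start of the episode above 0.03 m).
It fails at once if the wooden stick is moved more than 30 mm (distance of calendar_stick from where it was at the start of the episode above 0.03 m).
It fails at once if the eraser is moved more than 30 mm (distance of eraser from where it was at the start of the episode above 0.03 m).
It fails at once if the tin is moved more than 30 mm (distance of screw_tin from where it was at the start of the episode above 0.03 m).
It also fails if it takes over 40 s, if anything falls off the work surface, if the arm or the gripper's body presses on something with over 40 N, if the wrist force passes 120 N, or if a joint passes its speed limit or range.

## Working session

There is one attempt and no reset: what is moved stays moved. The work goes in short steps, Python scripts to look and compute and a shell command to move; the robot and the scene stay as the last step left them, time stands still between calls to the robot, and variables do not carry over. Pictures are saved under pics/ and viewed, at most 10 in all, crops included, and the job is handed in when it is done.

```bash
mkdir -p pics; python3 - <<'E'
from station import bot
import cv2,pickle
s=bot.sense();print(s)
for n in["scene","side"]:
    c=bot.capture(n);pickle.dump(c,open(n+".pkl","wb"));cv2.imwrite(f"pics/{n}0.png",c["pixels"][:,:,::-1])
    print(n,c["mtx"],c["k1"],c["origin"],c["orientation"])
E
```

```text
{'time_s': 0.0, 'qpos': array([-1.25760431,  0.43519233,  0.02497256,  1.57410448, -0.01159063,
        1.13396365, -0.07509622]), 'dq': array([-0.0012481 , -0.00121495,  0.00012623,  0.00262421, -0.00015571,
       -0.00038613,  0.00023888]), 'joint_torque': array([ 6.12640397e-04, -6.70486808e+01,  1.02529429e+00, -3.16223681e+01,
        1.56331487e-02,  1.24340435e-02, -9.07401812e-06]), 'position': array([0.25231091, 0.57130251, 0.25254211]), 'eef_rot': array([-8.47493953e-05,  2.06431827e-01,  9.78460690e-01, -7.56749578e-04]), 'force': array([-1.04785725, -0.39750094, -0.5281271 ]), 'wrist_torque': array([ 0.00179324, -0.0038974 ,  0.00549995]), 'gripper_force': 0.0, 'opening': 0.08538932221245621}
scene [[506.68457926   0.         286.14425434]
 [  0.         506.68457926 213.99819944]
 [  0.           0.           1.        ]] -0.03102810038124511 [ 0.01161847 -0.59323269  0.89327279] [-0.36445309  0.85197837 -0.34703683  0.14447231]
side [[383.3694959    0.         277.04096782]
 [  0.         383.3694959  211.30577422]
 [  0.           0.           1.        ]] -0.08325471809706762 [0.34144245 0.72578845 0.46061946] [ 0.0856426  -0.13693322  0.83532144 -0.52550236]
```

View pics/scene0.png

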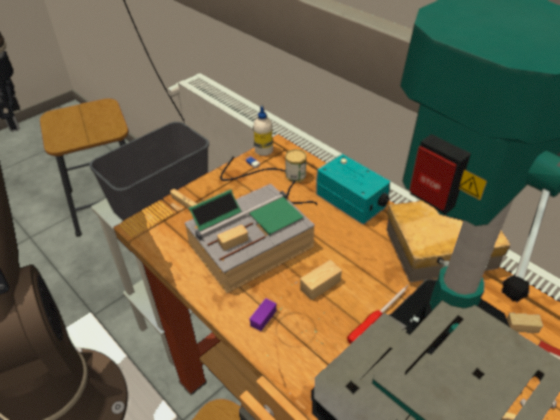

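View pics/side0.png

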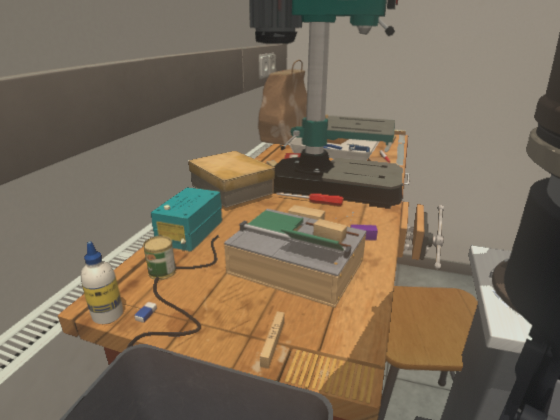

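In the scene view there are three candidates. The pale block on the bin deck (233,236) is one, the larger pale block on the bench (321,280) another, and the purple block (263,314) the third. The deck one fits: it is not purple, is the smaller of the pale ones, and lies in the lane. I'll confirm this in an enlarged crop, which I'll also use to find the bin corners.

```bash
python3 - <<'E'
import cv2
a=cv2.imread("pics/scene0.png")[175:305,165:355]
cv2.imwrite("pics/c1.png",cv2.resize(a,None,fx=4,fy=4,interpolation=cv2.INTER_CUBIC))
a=cv2.imread("pics/side0.png")[200:300,215:380]
cv2.imwrite("pics/c2.png",cv2.resize(a,None,fx=4.8,fy=4.8,interpolation=cv2.INTER_CUBIC))
E
```

```text
(no output)
```

View pics/c1.png

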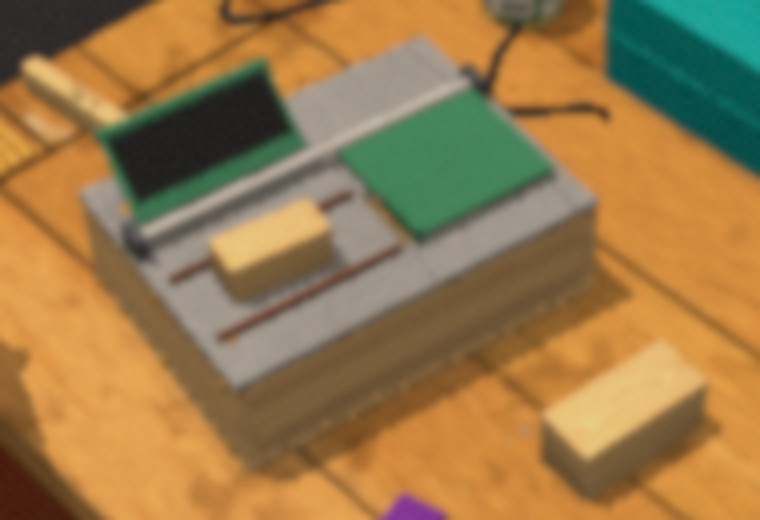

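View pics/c2.png

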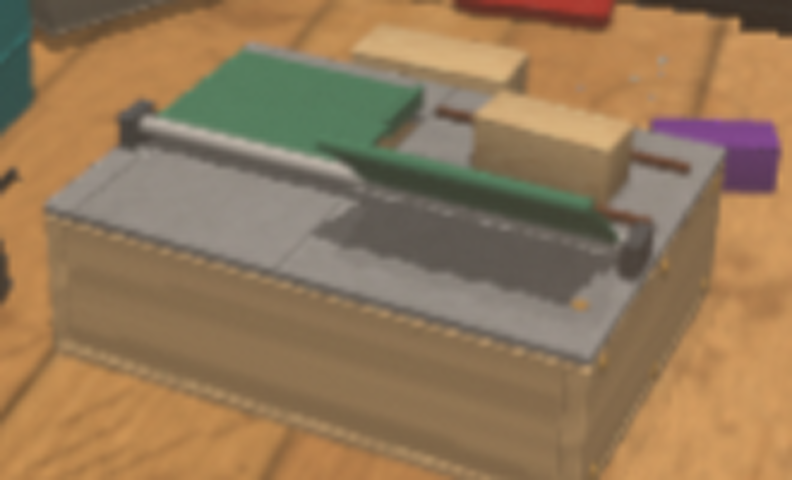

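Scene crop: the offcut on the deck (233,236 in the full picture) is clearly smaller than the bench block, and it lies between the two brown guide strips. The flap is shut and the paddle is up. The deck corners show in both crops, so I'll fit the bin and offcut poses by least squares.

```bash
cat >h.py <<'E'
import numpy as np,pickle,cv2
from scipy.optimize import least_squares
from scipy.spatial.transform import Rotation as R
def proj(c,P):
    q=c["orientation"];M=R.from_quat([q[1],q[2],q[3],q[0]])
    p=M.inv().apply(np.atleast_2d(P)-c["origin"]);s=p[:,:2]/p[:,2:]
    s=s*(1+c["k1"]*(s**2).sum(1,keepdims=True))
    return s*np.diag(c["mtx"])[:2]+c["mtx"][:2,2]
def place(b,P):
    P=np.atleast_2d(P);c,s=np.cos(b[2]),np.sin(b[2])
    return np.c_[b[0]+c*P[:,0]-s*P[:,1],b[1]+s*P[:,0]+c*P[:,1],P[:,2]]
E
python3 - <<'E'
from h import *
sc,sd=[pickle.load(open(n+".pkl","rb")) for n in("scene","side")]
u=lambda p,f,o:(np.array(p)+.5)/f-.5+o
def fit(A,a,B,b,x0,z=0):
    A,B=np.array(A)/1e3,np.array(B)/1e3;a=u(a,4,[165,175]);b=u(b,4.8,[215,200])
    f=lambda x:np.r_[(proj(sc,place(x,A)+[0,0,z])-a).ravel(),(proj(sd,place(x,B)+[0,0,z])-b).ravel()]
    best=min((least_squares(f,[x0[0],x0[1],t],loss="soft_l1") for t in x0[2]),key=lambda r:r.cost)
    print(best.x,np.degrees(best.x[2]),best.cost);print(f(best.x).reshape(-1,2).round(1).tolist());return best.x
b=fit([(-120,-90,75),(120,-90,75),(120,90,75),(-120,90,75),(-120,-90,0)],[(240,386),(596,205),(425,38),(83,190),(255,465)],
 [(-120,90,75),(120,90,75),(-120,-90,75),(120,-90,75),(120,90,0)],[(592,360),(45,208),(725,150),(248,45),(60,348)],[.5,0,np.arange(-3,3,.7)])
# offcut long axis as local x here
w=fit([(-31,14,28),(31,14,28),(31,-14,28),(-31,-14,28),(-31,-14,0),(31,-14,0)],[(212,240),(310,200),(331,232),(232,270),(237,300),(333,258)],
 [(31,14,28),(31,-14,28),(-31,-14,28),(-31,14,28)],[(472,122),(488,93),(632,125),(612,160)],[b[0],b[1],[b[2]-.2,b[2],b[2]+.2]],.075)
np.save("b.npy",b)
c,s=np.cos(b[2]),np.sin(b[2]);d=w[:2]-b[:2]
print("offcut in bin",c*d[0]+s*d[1],-s*d[0]+c*d[1],w[2]-b[2])
E
```

```text
[ 0.52149133  0.06036184 -0.15121075] -8.663737546302501 9.310959186824471
[[-0.4, -0.2], [1.4, -2.4], [-0.2, -1.9], [-0.9, -0.3], [-1.0, 2.0], [0.2, -1.3], [-0.3, -1.4], [0.5, -1.2], [0.5, -1.4], [-1.2, 0.5]]
[ 0.4583286   0.04303536 -0.19056076] -10.918327255096015 9.289382119716064
[[-1.1, -0.9], [-0.7, -2.1], [0.3, -2.5], [-0.0, -0.5], [-0.1, 0.8], [0.6, -0.2], [0.0, -1.5], [2.3, -0.9], [0.6, -0.7], [-0.2, -2.2]]
offcut in bin -0.059832027995964265 -0.026643305255252558 -0.03935001370002697
```

Bin at (0.521, 0.060), yaw -8.7°. The offcut sits at bin x ≈ -60, y ≈ -27 mm, which is consistent with the lane. I'll turn the tool so its y lies along bin y, with tool x then along bin -x, and partly close the gripper so the fingers straddle the axle.

```bash
cat >>h.py <<'E'
def delta(x,y,z):
    from station import bot
    s=bot.sense();b=np.load("b.npy");q=s["eef_rot"];M=R.from_quat([q[1],q[2],q[3],q[0]])
    d=M.inv().apply(place(b,[x/1e3,y/1e3,z/1e3])[0]-s["position"])
    ty=M.apply([0,1,0]);ib=place([0,0,-b[2]],s["position"]-[b[0],b[1],0])[0]*1e3
    print("t",s["time_s"],"bin pos mm",ib.round(1),"tool delta cm",(d*100).round(2),"turn",round(np.arctan2(ty[1],ty[0])-np.pi/2-b[2],3),"F",s["force"].round(1),"open",round(s["opening"],4))
E
python3 -m pendant '0 0 0 -0.088 0.15;0 0 0 -0.088 0.15;0 0 0 -0.088 0.15;0 0 0 0 0.15'
python3 -c "
from h import *;delta(-108,15.5,200)"
```

```text
time_s: 0.43
position: [0.2525, 0.5714, 0.2529]
eef_rot: [-0.0, 0.074, 0.997, -0.0]
force: [-0.1, 0.6, -0.7]
opening: 0.0724
gripper_force: 0.0
t 0.4333 bin pos mm [-342.9  464.7  252.9] tool delta cm [-23.34 -45.     5.32] turn 0.003 F [-0.1  0.6 -0.7] open 0.0724
```

```bash
python3 -m pendant '-1.46 -2.81 0 0 0.15;-1.46 -2.81 0 0 0.15;-1.46 -2.81 0 0 0.15;-1.46 -2.81 0 0 0.15;-1.46 -2.81 0 0 0.15;-1.46 -2.81 0 0 0.15;-1.46 -2.81 0 0 0.15;-1.46 -2.81 0 0 0.15' && python3 -m pendant '-1.46 -2.81 0 0 0.15;-1.46 -2.81 0 0 0.15;-1.46 -2.81 0 0 0.15;-1.46 -2.81 0 0 0.15;-1.46 -2.81 0 0 0.15;-1.46 -2.81 0 0 0.15;-1.46 -2.81 0 0 0.15;-1.46 -2.81 0 0 0.15'
python3 -m pendant '0 0 2 0 0.15;0 0 2 0 0.15;0 0 0.8 0 0.15;0 0 0 0 0.15;0 0 0 0 0.15'
python3 -c "
from h import *;delta(-108,15.5,150)
from station import bot
for n in ['side','wrist','scene']:
  c=bot.capture(n);pickle.dump(c,open(n+'1.pkl','wb'));cv2.imwrite('pics/'+n+'1.png',c['pixels'][:,:,::-1])
"
```

```text
time_s: 1.1
position: [0.3341, 0.3302, 0.2532]
eef_rot: [-0.0, 0.078, 0.997, 0.0]
force: [0.5, 0.5, -0.5]
opening: 0.0726
gripper_force: 0.0
time_s: 1.77
position: [0.4154, 0.0904, 0.2534]
eef_rot: [0.0, 0.078, 0.997, 0.0]
force: [1.8, 0.2, -0.4]
opening: 0.0724
gripper_force: 0.0
time_s: 2.18
position: [0.4152, 0.0922, 0.2054]
eef_rot: [-0.0, 0.076, 0.997, -0.0]
force: [0.1, -0.9, 0.5]
opening: 0.0726
gripper_force: 0.0
t 2.1833 bin pos mm [-109.9   15.5  205.4] tool delta cm [-0.2   0.01  5.54] turn -0.001 F [ 0.1 -0.9  0.5] open 0.0726
```

View pics/wrist1.png

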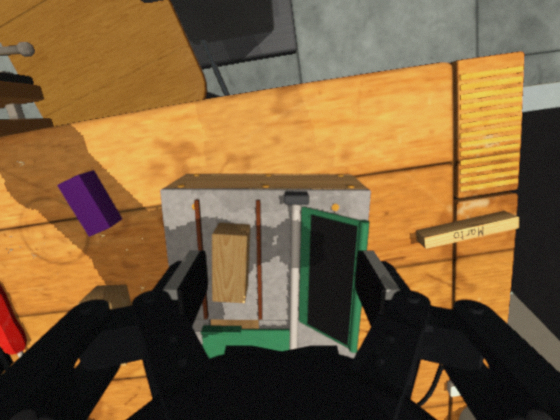

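View pics/side1.png

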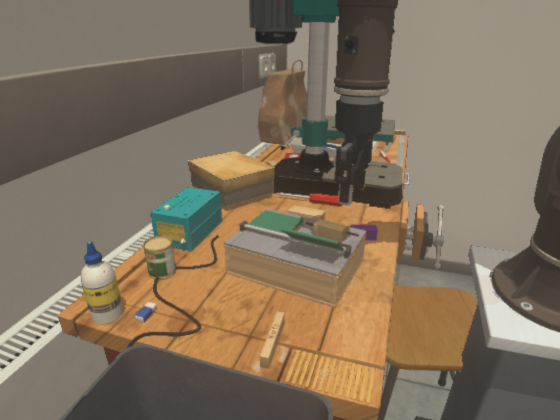

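Wrist view: deck front corners at about (163,189) and (369,189). The offcut top runs (213,225)–(247,302), inside the guide strips, with the paddle to its right. The side view shows the tool hanging clear above the deck. I'll cross-check the bin and offcut with the wrist image.

```bash
python3 - <<'E'
from h import *
c=pickle.load(open("wrist1.pkl","rb"));b=np.load("b.npy")
def inv(px,z): # bin coords mm at height z
    r=least_squares(lambda x:(proj(c,place(b,[x[0],x[1],z/1e3]))-px).ravel(),[0,0]);return (r.x*1e3).round(1)
for n,p,z in[("c -120,-90",(163,189),75),("c -120,90",(369,189),75),("strip -110,-58",(198,200),80),("strip -110,-6",(258,200),80),("off bl",(213,225),103),("off br",(250,225),103),("off fr",(247,302),103),("off fl",(212,301),103),("mouth edge x10",(240,320),75),("axle y26",(296,280),89)]:print(n,inv(p,z))
E
```

```text
c -120,-90 [-120.9  -83.7]
c -120,90 [-120.6   90.2]
strip -110,-58 [-112.6  -53.2]
strip -110,-6 [-112.5   -3.1]
off bl [-98.9 -36.6]
off br [-98.9  -8. ]
off fr [-30.1 -12.7]
off fl [-31.  -42.1]
mouth edge x10 [  9.1 -23.8]
axle y26 [-42.8  28.9]
```

The wrist view puts the bin 3 mm further along +y and the offcut's rear end at x ≈ -95 ± 4. I'll apply the shift, then turn the tool slightly so the pushing finger stands back while the paddle finger sits well on the paddle.

```bash
python3 -c "
import numpy as np;b=np.load('b.npy');b[0]+=.0005;b[1]+=.003;np.save('b.npy',b)"
python3 -m pendant '0.2 0.3 2 0.08 0.15;0 0 2 0 0.15;0 0 1.5 0 0.15;0 0 0 0 0.15;0 0 0 0 0.15'
python3 -c "
from h import *;delta(-112,15.5,110)
from station import bot
for n in ['side','wrist','scene']:
  c=bot.capture(n);pickle.dump(c,open(n+'2.pkl','wb'));cv2.imwrite('pics/'+n+'2.png',c['pixels'][:,:,::-1])
a=cv2.imread('pics/side2.png')[150:290,250:410]
b=cv2.imread('pics/scene2.png')[160:300,140:300]
cv2.imwrite('pics/m2.png',cv2.resize(np.hstack([a,b]),None,fx=2.5,fy=2.5,interpolation=cv2.INTER_CUBIC))
"
```

```text
time_s: 2.75
position: [0.4138, 0.0954, 0.1506]
eef_rot: [-0.0, 0.116, 0.993, -0.0]
force: [0.1, 0.2, 1.4]
opening: 0.0724
gripper_force: 0.0
t 2.75 bin pos mm [-111.7   15.4  150.6] tool delta cm [0.02 0.01 4.06] turn -0.081 F [0.1 0.2 1.4] open 0.0724
```

View pics/m2.png

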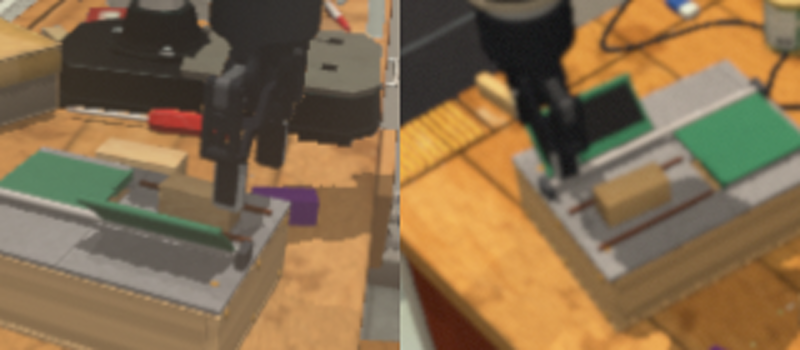

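Both fingers straddle the axle: one is just above the paddle's front end and the other hangs behind the offcut. Pressing down in steps now.

```bash
for i in 1; do python3 -m pendant '0 0 0.7 0 0.15;0 0 0.7 0 0.15;0 0 0 0 0.15' | grep -E 'pos|force'; done
python3 -m pendant '0 0 0.6 0 0.15;0 0 0.6 0 0.15;0 0 0 0 0.15' | grep -E 'pos|force'
python3 -m pendant '0 0 0.5 0 0.15;0 0 0 0 0.15' | grep -E 'pos|force'
python3 -c "
from h import *;delta(-112,15.5,110)
from station import bot
for n in ['side','wrist','scene']:
  c=bot.capture(n);pickle.dump(c,open(n+'3.pkl','wb'));cv2.imwrite('pics/'+n+'3.png',c['pixels'][:,:,::-1])
a=cv2.imread('pics/side3.png')[150:290,230:390]
b=cv2.imread('pics/scene3.png')[160:300,170:330]
cv2.imwrite('pics/m3.png',cv2.resize(np.hstack([a,b]),None,fx=2.5,fy=2.5,interpolation=cv2.INTER_CUBIC))
"
```

```text
position: [0.4133, 0.0951, 0.1354]
force: [-0.7, -0.4, -0.4]
gripper_force: 0.0
position: [0.4137, 0.0951, 0.1234]
force: [1.1, -0.6, 1.8]
gripper_force: 1.0
position: [0.4139, 0.0952, 0.1188]
force: [1.0, -0.9, 2.6]
gripper_force: 1.1
t 3.5667 bin pos mm [-111.6   15.2  118.8] tool delta cm [0.04 0.02 0.88] turn -0.081 F [ 1.  -0.9  2.6] open 0.0731
```

View pics/m3.png

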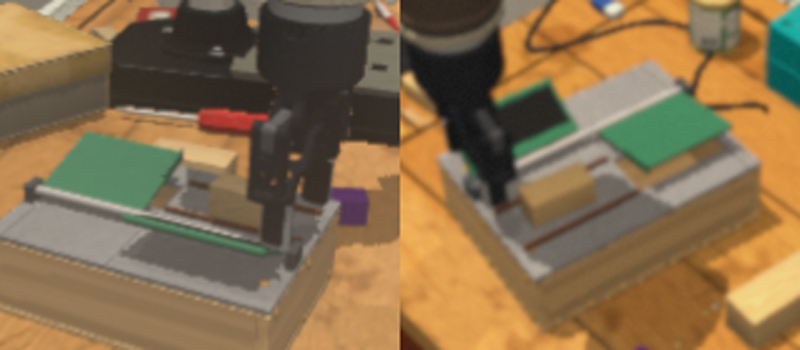

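The paddle is pressed part-way and the flap is rising. The other finger is behind the offcut, which hasn't moved. I'll keep going down to the stop.

```bash

python3 -m pendant '0 0 0.5 0 0.15;0 0 0 0 0.15' | grep -E 'pos|force'
python3 -m pendant '0 0 0.3 0 0.15;0 0 0 0 0.15' | grep -E 'pos|force'
python3 -m pendant '0 0 0.2 0 0.15;0 0 0 0 0.15' | grep -E 'pos|force'
```

```text
position: [0.4139, 0.0954, 0.1139]
force: [1.6, 0.2, 2.6]
gripper_force: 1.3
position: [0.4139, 0.0954, 0.111]
force: [1.2, 0.5, 3.5]
gripper_force: 1.4
position: [0.4139, 0.0954, 0.1091]
force: [1.2, 0.8, 2.9]
gripper_force: 1.5
```

```bash

python3 -m pendant '0 0 0.2 0 0.15;0 0 0 0 0.15' | grep -E 'pos|force'
python3 -m pendant '0 0 0.2 0 0.15;0 0 0 0 0.15' | grep -E 'pos|force'
python3 -c "
from h import *;delta(-112,15.5,110)
from station import bot
b=np.load('b.npy')
im=[]
for n in ['side','scene']:
  c=bot.capture(n);p=c['pixels'][:,:,::-1].copy()
  for a in (0.5,.65,.72):
    t=.716-a  # flap outer edge ends at this joint value
    e=place(b,[[x,.026-.088*np.cos(a)+0.0*np.sin(a),.088+.088*np.sin(a)] for x in(.014,.110)])
    print(n,a,proj(c,e).round(0).tolist())
  pickle.dump(c,open(n+'4.pkl','wb'));im.append(p)
a=im[0][150:290,230:390];d=im[1][160:300,170:330]
cv2.imwrite('pics/m4.png',cv2.resize(np.hstack([a,d]),None,fx=2.5,fy=2.5,interpolation=cv2.INTER_CUBIC))
"
```

```text
position: [0.4139, 0.0954, 0.1071]
force: [1.6, 1.3, 3.5]
gripper_force: 1.6
position: [0.4139, 0.0954, 0.1051]
force: [-0.3, 2.3, 4.2]
gripper_force: 1.7
t 4.55 bin pos mm [-111.7   15.4  105.1] tool delta cm [ 0.03  0.01 -0.49] turn -0.081 F [-0.3  2.3  4.2] open 0.0726
side 0.5 [[301.0, 201.0], [261.0, 193.0]]
side 0.65 [[300.0, 198.0], [260.0, 189.0]]
side 0.72 [[299.0, 196.0], [259.0, 188.0]]
scene 0.5 [[265.0, 215.0], [301.0, 197.0]]
scene 0.65 [[263.0, 209.0], [299.0, 192.0]]
scene 0.72 [[262.0, 206.0], [298.0, 189.0]]
```

View pics/m4.png

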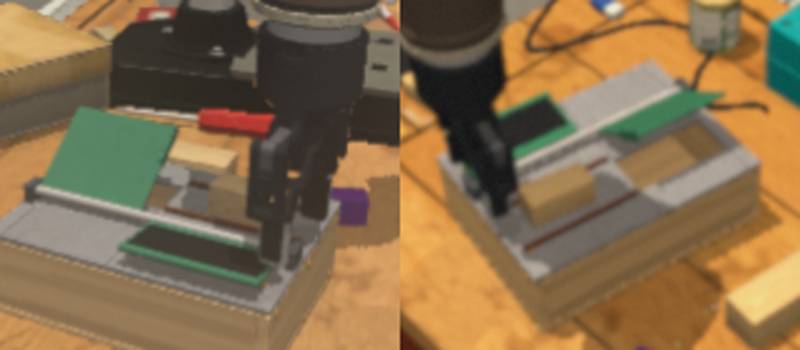

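Scene: the flap's outer edge runs (262,215)–(299,198), which means about 0.5 rad. It needs a few mm more.

```bash

for r in 1; do python3 -m pendant '0 0 0.2 0 0.15;0 0 0 0 0.15' | grep -E 'pos|force'; done
python3 -m pendant '0 0 0.2 0 0.15;0 0 0 0 0.15' | grep -E 'pos|force'
python3 -m pendant '0 0 0.15 0 0.15;0 0 0 0 0.15' | grep -E 'pos|force'
python3 -m pendant '0 0 0.1 0 0.15;0 0 0 0 0.15' | grep -E 'pos|force'
```

```text
position: [0.4139, 0.0954, 0.1031]
force: [0.8, 3.0, 3.9]
gripper_force: 1.8
position: [0.414, 0.0955, 0.1012]
force: [0.7, 2.5, 6.5]
gripper_force: 3.5
position: [0.4142, 0.0957, 0.1004]
force: [-3.4, 1.4, 21.8]
gripper_force: 10.8
position: [0.4143, 0.0957, 0.0999]
force: [-7.0, 0.7, 30.8]
gripper_force: 15.2
```

The stop is at TCP z ≈ 0.101. I'll ease off slightly, then push along bin +x. First 30 mm.

```bash

python3 -m pendant '0 0 -0.15 0 0.15;0 0 0 0 0.15;0 0 0 0 0.15' | grep -E 'pos|force'
python3 -c "
from h import *;delta(-12,15.5,101)"
python3 -m pendant '-0.5 -0.04 0 0 0.15;-0.5 -0.04 0 0 0.15;-0.5 -0.04 0 0 0.15;-0.5 -0.04 0 0 0.15;0 0 0 0 0.15' | grep -E 'pos|force'
python3 -m pendant '-0.5 -0.04 0 0 0.15;-0.5 -0.04 0 0 0.15;0 0 0 0 0.15' | grep -E 'pos|force'
python3 -c "
from h import *;delta(-12,15.5,101)
from station import bot
im=[]
for n in ['side','scene']:
  c=bot.capture(n);p=c['pixels'][:,:,::-1].copy();im.append(p)
a=im[0][150:290,230:390];d=im[1][160:300,170:330]
cv2.imwrite('pics/m5.png',cv2.resize(np.hstack([a,d]),None,fx=2.5,fy=2.5,interpolation=cv2.INTER_CUBIC))
"
```

```text
position: [0.4141, 0.0956, 0.1008]
force: [-2.8, 1.8, 14.3]
gripper_force: 7.2
t 5.5667 bin pos mm [-111.5   15.6  100.8] tool delta cm [-9.92  0.79 -0.01] turn -0.08 F [-2.8  1.8 14.3] open 0.0725
position: [0.4311, 0.0897, 0.1007]
force: [-9.4, 2.2, 27.4]
gripper_force: 13.4
position: [0.44, 0.0869, 0.1007]
force: [-13.4, 4.1, 28.6]
gripper_force: 14.5
t 6.2333 bin pos mm [-84.6  10.9 100.7] tool delta cm [-7.2   1.02 -0.07] turn -0.079 F [-13.4   4.1  28.6] open 0.0731
```

View pics/m5.png

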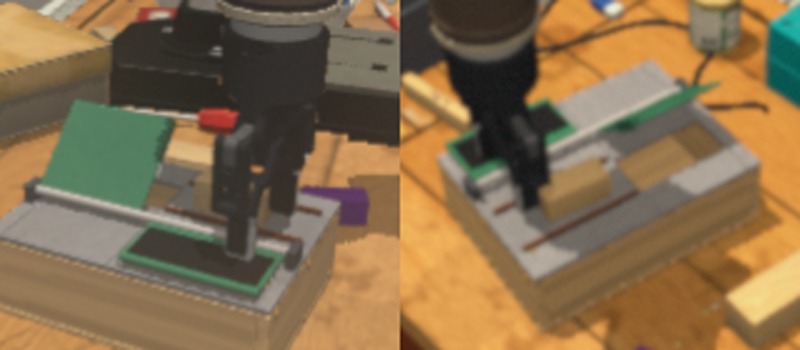

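The flap is fully open and the finger has reached the offcut and moved it slightly. I'd put the wrong sign on the sideways trim (y drifted 4.6 mm), so I'll correct that and ease the press by 1 mm.

```bash

python3 -m pendant '-0.5 0.08 -0.1 0 0.15;-0.5 0.08 0 0 0.15;-0.5 0.08 0 0 0.15;-0.5 0.08 0 0 0.15;0 0 0 0 0.15' | grep -E 'pos|force'
python3 -m pendant '-0.5 0.08 0 0 0.15;-0.5 0.08 0 0 0.15;-0.5 0.08 0 0 0.15;-0.5 0.08 0 0 0.15;0 0 0 0 0.15' | grep -E 'pos|force'
python3 -c "
from h import *;delta(-12,15.5,101)
from station import bot
im=[]
for n in ['side','scene']:
  c=bot.capture(n);p=c['pixels'][:,:,::-1].copy();im.append(p)
a=im[0][150:290,230:390];d=im[1][160:300,170:330]
cv2.imwrite('pics/m6.png',cv2.resize(np.hstack([a,d]),None,fx=2.5,fy=2.5,interpolation=cv2.INTER_CUBIC))
"
```

```text
position: [0.4601, 0.0843, 0.1011]
force: [-9.1, 1.1, 19.3]
gripper_force: 9.9
position: [0.4807, 0.0828, 0.1012]
force: [-8.2, 0.6, 17.3]
gripper_force: 9.1
t 7.1667 bin pos mm [-43.8  13.  101.2] tool delta cm [-3.15  0.51  0.  ] turn -0.08 F [-8.2  0.6 17.3] open 0.0726
```

View pics/m6.png

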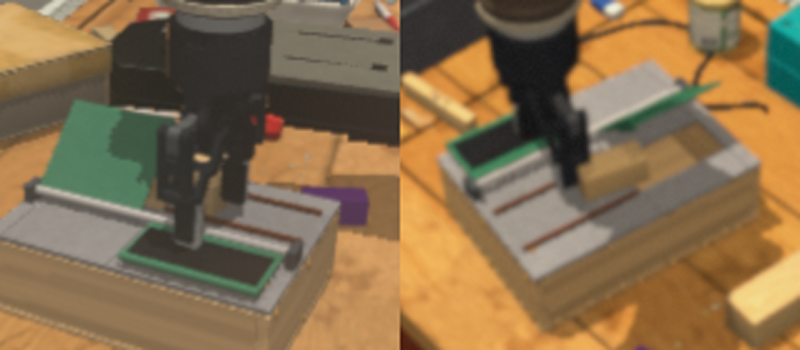

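The offcut is at the mouth, with its centre at x ≈ -6, and the flap is still fully open. I've now viewed 11 pictures, one over the limit of 10, so from here I'll check by pixel numbers and forces only. Pushing the last 30 mm.

```bash
cat >chk.py <<'E'
from h import *
from station import bot
delta(-12,15.5,101);b=np.load('b.npy');c=bot.capture('scene');g=cv2.cvtColor(c['pixels'],cv2.COLOR_RGB2HSV)
# HSV along lane at offcut-top height and at deck height
for z in(.103,.075,.034):
    for x in range(-20,101,15):
        u,v=proj(c,place(b,[x/1e3,-.032,z]))[0].round().astype(int);print(x,g[v-1:v+2,u-1:u+2].reshape(-1,3).mean(0).astype(int).tolist(),end=' ')
    print()
cv2.imwrite('pics/chk%.2f.png'%bot.sense()['time_s'],c['pixels'][:,:,::-1])
E
python3 chk.py
python3 -m pendant '-0.5 0.08 0 0 0.15;-0.5 0.08 0 0 0.15;-0.5 0.08 0 0 0.15;-0.5 0.08 0 0 0.15;0 0 0 0 0.15' | grep -E 'pos|force'
python3 chk.py
python3 -m pendant '-0.4 0.08 0 0 0.15;-0.4 0.08 0 0 0.15;-0.3 0.05 0 0 0.15;0 0 0 0 0.15;0 0 0 0 0.15' | grep -E 'pos|force'
python3 chk.py
```

```text
t 7.2667 bin pos mm [-43.8  13.  101.2] tool delta cm [-3.15  0.51  0.01] turn -0.08 F [-8.4  1.  17.1] open 0.0728
-20 [17, 126, 166] -5 [17, 125, 169] 10 [17, 123, 149] 25 [16, 86, 122] 40 [15, 36, 101] 55 [16, 31, 99] 70 [14, 31, 99] 85 [15, 32, 102] 100 [14, 83, 139] 
-20 [17, 129, 128] -5 [17, 127, 131] 10 [17, 128, 137] 25 [17, 128, 144] 40 [16, 130, 157] 55 [16, 130, 158] 70 [16, 130, 128] 85 [16, 130, 119] 100 [16, 93, 106] 
-20 [13, 47, 99] -5 [12, 55, 95] 10 [14, 37, 106] 25 [15, 39, 107] 40 [15, 41, 117] 55 [16, 48, 122] 70 [15, 41, 119] 85 [15, 48, 120] 100 [16, 47, 127] 
position: [0.5011, 0.0813, 0.1013]
force: [-7.2, 0.9, 16.5]
gripper_force: 8.6
t 7.7333 bin pos mm [-23.4  14.6 101.3] tool delta cm [-1.13  0.18  0.02] turn -0.08 F [-7.2  0.9 16.5] open 0.0724
-20 [15, 76, 60] -5 [16, 128, 133] 10 [17, 126, 146] 25 [16, 98, 123] 40 [16, 36, 100] 55 [16, 32, 99] 70 [15, 30, 99] 85 [16, 33, 101] 100 [14, 84, 139] 
-20 [15, 31, 99] -5 [17, 115, 128] 10 [17, 128, 138] 25 [17, 129, 142] 40 [17, 128, 150] 55 [17, 128, 140] 70 [16, 129, 128] 85 [16, 130, 119] 100 [16, 92, 106] 
-20 [13, 43, 146] -5 [12, 56, 98] 10 [14, 37, 106] 25 [14, 40, 108] 40 [16, 37, 114] 55 [15, 44, 118] 70 [15, 41, 119] 85 [15, 48, 119] 100 [15, 49, 112] 
position: [0.512, 0.0808, 0.1012]
force: [-9.0, 1.6, 16.4]
gripper_force: 8.2
t 8.2 bin pos mm [-12.5  15.7 101.2] tool delta cm [-0.05 -0.02  0.02] turn -0.08 F [-9.   1.6 16.4] open 0.0728
-20 [96, 18, 30] -5 [16, 31, 96] 10 [15, 32, 99] 25 [15, 35, 100] 40 [16, 34, 100] 55 [16, 31, 98] 70 [15, 32, 99] 85 [15, 32, 102] 100 [14, 84, 139] 
-20 [15, 32, 115] -5 [15, 30, 99] 10 [16, 117, 147] 25 [16, 129, 157] 40 [16, 130, 157] 55 [16, 130, 158] 70 [16, 129, 128] 85 [16, 130, 118] 100 [16, 92, 105] 
-20 [13, 42, 146] -5 [13, 52, 136] 10 [14, 37, 108] 25 [15, 39, 108] 40 [15, 40, 117] 55 [15, 49, 121] 70 [15, 40, 119] 85 [15, 48, 120] 100 [16, 50, 112]
```

The deck samples have turned grey, so the offcut has left the deck. I'll hold, then confirm where it lies by differencing against the earlier picture with an empty mouth.

```bash
python3 -m pendant '0 0 0 0 0.15;0 0 0 0 0.15;0 0 0 0 0.15' | grep -E 'pos|force'
python3 - <<'E'
from h import *
from station import bot
b=np.load('b.npy')
n=bot.capture('scene');o=pickle.load(open('scene4.pkl','rb'))
poly=proj(n,place(b,[[.010,-.056,.075],[.106,-.056,.075],[.106,-.008,.075],[.010,-.008,.075]])).round().astype(np.int32);print(poly.tolist())
m=np.zeros((420,560),np.uint8);cv2.fillPoly(m,[poly],1)
x0,y0=poly.min(0)-3;x1,y1=poly.max(0)+3
for c in(o,n):
    v=cv2.cvtColor(c['pixels'],cv2.COLOR_RGB2HSV)[...,2]
    print((x0,y0))
    for y in range(y0,y1,3):print(' '.join('%3d'%v[y,x] if m[y,x] else '  .' for x in range(x0,x1,3)))
E
```

```text
position: [0.512, 0.0808, 0.1012]
force: [-7.4, 0.5, 16.0]
gripper_force: 8.0
[[266, 234], [300, 217], [288, 205], [254, 222]]
(np.int32(251), np.int32(202))
  .   .   .   .   .   .   .   .   .   .   .   .   .   .   .   .   .   .
  .   .   .   .   .   .   .   .   .   .   .   .   .   .   .   .   .   .
  .   .   .   .   .   .   .   .   .   .   .  97  95 101   .   .   .   .
  .   .   .   .   .   .   .   .   .  97  96 103 116 109 102   .   .   .
  .   .   .   .   .   .   .  99 107 121 113 116 120 121 110 100   .   .
  .   .   .   .   .  89 105 133 147 152 135 116 116 117 118 112 102   .
  .   .   .  98 106 133 148 152 156 158 154 134 114 118 116   .   .   .
  .   . 124 133 146 150 155 158 155 151 152 155 139   .   .   .   .   .
  .   .   . 152 157 157 156 152 152 157 159   .   .   .   .   .   .   .
  .   .   .   . 154 151 151 157 159   .   .   .   .   .   .   .   .   .
  .   .   .   .   . 156 160   .   .   .   .   .   .   .   .   .   .   .
  .   .   .   .   .   .   .   .   .   .   .   .   .   .   .   .   .   .
(np.int32(251), np.int32(202))
  .   .   .   .   .   .   .   .   .   .   .   .   .   .   .   .   .   .
  .   .   .   .   .   .   .   .   .   .   .   .   .   .   .   .   .   .
  .   .   .   .   .   .   .   .   .   .   .  98  96 103   .   .   .   .
  .   .   .   .   .   .   .   .   .  98  98 104 118 110 103   .   .   .
  .   .   .   .   .   .   . 100 107 122 114 117 119 121 112 103   .   .
  .   .   .   .   .  97 106 134 148 153 139 116 119 118 119 112 104   .
  .   .   .  99 106 134 149 153 158 159 156 135 116 117 116   .   .   .
  .   . 109 134 148 154 157 159 155 152 151 158 141   .   .   .   .   .
  .   .   . 153 156 158 156 153 152 158 160   .   .   .   .   .   .   .
  .   .   .   . 155 153 152 158 160   .   .   .   .   .   .   .   .   .
  .   .   .   .   . 157 159   .   .   .   .   .   .   .   .   .   .   .
  .   .   .   .   .   .   .   .   .   .   .   .   .   .   .   .   .   .
```

The mouth interior looks exactly as it did when empty, the deck is clear, and nothing juts through the opening. The offcut has dropped below the camera's sight line with the flap held open. Releasing straight up.

```bash
python3 -m pendant '0 0 -0.5 0 0.15;0 0 -1 0 0.15;0 0 -1.5 0 0.15;0 0 -2 0 0.15;0 0 -2.5 0 0.15;0 0 -2.5 0 0.15;0 0 -2.5 0 0.15;0 0 0 0 0.15' | grep -E 'pos|force'
python3 -m pendant '0 0 -2 0 0.15;0 0 0 0 0.15;0 0 0 0 0.15;0 0 0 0 0.15' | grep -E 'time|pos|force'
python3 - <<'E'
from h import *
from station import bot
b=np.load('b.npy');n=bot.capture('side');o=pickle.load(open('side.pkl','rb'))
poly=cv2.convexHull(proj(n,place(b,[[x,y,z] for x,y,z in [(.014,-.062,.088),(.11,-.062,.088),(.11,.026,.088),(.014,.026,.088)]])).round().astype(np.int32))
m=np.zeros((420,560),np.uint8);cv2.fillPoly(m,[poly],1)
print("flap region diff to start",np.abs(n['pixels'].astype(int)-o['pixels'])[m>0].mean(0))
# changed blobs vs start, right/front bench included
d=(np.abs(n['pixels'].astype(int)-o['pixels']).max(2)>35).astype(np.uint8)
k,l,s,c=cv2.connectedComponentsWithStats(cv2.morphologyEx(d,cv2.MORPH_OPEN,np.ones((3,3),np.uint8)))
for i in range(1,k):
    if s[i,4]>25:print(s[i].tolist())
E
```

```text
position: [0.5163, 0.081, 0.2309]
force: [0.8, -0.4, -0.3]
gripper_force: 0.0
time_s: 9.55
position: [0.5139, 0.0809, 0.2456]
force: [-0.4, -0.1, 0.7]
gripper_force: 0.0
flap region diff to start [12.64516129 21.19784946 16.33225806]
[279, 22, 51, 37, 1322]
[526, 45, 34, 120, 1800]
[275, 63, 50, 111, 2894]
[294, 64, 7, 8, 54]
[303, 64, 5, 6, 29]
[306, 146, 10, 8, 76]
[538, 168, 13, 12, 103]
[509, 182, 51, 85, 1216]
[290, 207, 34, 10, 210]
[278, 212, 23, 8, 82]
[313, 217, 87, 25, 1247]
[401, 219, 7, 10, 60]
[417, 221, 7, 11, 72]
[269, 229, 11, 5, 39]
[471, 246, 16, 8, 104]
[436, 259, 4, 8, 30]
[476, 266, 15, 20, 214]
[504, 276, 13, 21, 168]
[500, 288, 60, 132, 4525]
[319, 292, 74, 116, 3839]
```

```bash
python3 - <<'E'
from h import *
from station import bot
b=np.load('b.npy')
for nm in('side','scene'):
    n=bot.capture(nm);o=pickle.load(open(nm+'.pkl','rb'));f=[]
    g=[((lambda h:(h[...,0]>50)&(h[...,0]<90)&(h[...,1]>80))(cv2.cvtColor(c['pixels'],cv2.COLOR_RGB2HSV))) for c in(o,n)]
    poly=proj(n,place(b,[[-.13,-.1,.075],[.13,-.1,.075],[.13,.1,.075],[-.13,.1,.15]])).astype(int);(x0,y0),(x1,y1)=poly.min(0)-10,poly.max(0)+10
    print(nm,[i[y0:y1,x0:x1].sum() for i in g],(g[0]&g[1])[y0:y1,x0:x1].sum())
    if nm=='side':
        for c in(o,n):
            h=cv2.cvtColor(c['pixels'],cv2.COLOR_RGB2HSV);print('bench blob HSV',[int(np.median(h[292:408,319:393,i])) for i in range(3)])
            print('lane',[h[tuple(proj(c,place(b,[x,-.032,.09]))[0].astype(int)[::-1])].tolist() for x in(-.09,-.06,-.03,0)])
E
```

```text
side [np.int64(774), np.int64(628)] 565
bench blob HSV [15, 139, 139]
lane [[17, 104, 118], [18, 103, 148], [17, 100, 140], [22, 25, 110]]
bench blob HSV [15, 142, 202]
lane [[12, 98, 94], [12, 66, 100], [13, 60, 102], [21, 29, 89]]
scene [np.int64(1744), np.int64(1701)] 1699
```

The green flap and paddle pixels match the start picture (1699 of 1701 in the scene view), so the flap is shut. The lane is empty and the robot is clear. Handing in.

```bash
python3 -m pendant '0 0 0 0 0.15;0 0 0 0 0.15;0 0 0 0 0.15'|grep force; python3 -c "
from station import bot;print(bot.close_job())"
```

```text
force: [-0.1, -0.4, -0.6]
gripper_force: 0.0
the job is handed in; nothing more can be done
None
```

I handed the job in after about 10 s of robot time: the offcut was pushed off the deck into the mouth with the flap held open, and the flap then shut by itself, but no camera saw the offcut on the bin floor, I got no verdict back, and I viewed 11 pictures against the limit of 10.

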